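Clamp a flange at the guarded hold-down station

TASK

Push the flange carrier along its track by the outside of its end plate until its nose is home against the stop, then reach down through the window of the guard plate and press the lever's black paddle down to its stop. Finish while still holding the paddle down, so that the flange stays clamped. Nothing is to be pinched or lifted, and the guard is not to be touched; press the lever only once the carrier is home, and leave everything else where it lies.

Things in the scene. Friction and masses are not known exactly. Their poses are not given: they have to be found in the camera images.
- station: The fixed clamp station. Origin on the bench under the middle of its main base (12 mm thick; x -100..+85, y -65..+65 mm). x points away from the robot; y to the robot's left, and the carrier is pushed toward -y. The track runs on a tongue of the base (x -28..+48 mm) out to y = +220 mm: centre line x = +10 mm, rails to z = 22 mm from y = +212 to -30 mm, end stop's face at y = -30 mm.
- guard: Grey guard plate, 4 mm thick, fixed on the station on four posts; same origin and axes as the station. The plate covers x -100..+85, y -65..+65 mm, z 86..90 mm, with four bolt heads to z = 93 mm at its corners. Its one window spans x -80..+10, y -43..+43 mm. The fingers, hand and arm must never touch it.
- window (a point): Centre of the guard's window at the plate's upper face; same axes as the station; the window is 90 mm along x and 86 mm along y.
- carrier: Loose flat aluminium carrier (about 0.3 kg) in the track, a 34 mm flange fixed on it. Origin under the flange's centre, at the underside; axes as the station's. Deck 50 x 160 x 6 mm (y -30..+130 mm), 2 mm of play to either rail; end plate 50 mm wide, 10 mm thick, 44 mm high at y +120..+130 mm. Starts 40 to 80 mm short of home; home: origin at y = 0 in the station's frame.
- push_face (a point): Point on the outer (+y) face of the carrier's end plate, mid-width, 26 mm above the carrier's underside (38 mm above the bench): push here toward the station's -y. Pushing takes 1 to 4 N; the carrier stays where it is left. With the carrier home this point is at y = +130 mm in the station's frame.
- tab_back: Inner half (5 mm) of the carrier's end plate, facing the flange; origin at its lower middle. The fingers may not push or pinch on it.
- paddle: Black paddle at the free end of the steel hold-down lever under the guard. Origin: centre of the paddle's upper face, 100 mm from the pivot, which lies at x = +65 mm, z = 50 mm in the station's frame. The paddle is 50 mm along x and 60 mm along y. This point is at about z = 76 mm with the lever up (14 mm below the top of the guard plate) and z = 58 mm with the lever at its stop, always within 4 mm of x = -36 mm, y = 0 in the station's frame.
- lever (a joint): Lever angle: 0 raised, 0.18 rad at its stop (flange clamped). A spring returns the lever: about 3 N at the paddle to start, 7 to 8 N at the stop.
- jar: Bystander: small grease jar with a black lid, 28 mm across, 41 mm tall, origin under its centre.
- ring_clamp: Bystander: metal ring clamp, 70 x 49 x 20 mm, origin under its centre.
- spare_flange: Bystander: loose spare blank flange, 34 mm across, 8 mm high, origin under its centre.
- driver: Bystander: screwdriver with red handle, 180 mm long, 25 mm thick, lying, origin under its middle.
- calliper: Bystander: calliper, 64 x 198 x 12 mm, lying, origin under its middle.
- hexkey: Bystander: black L-shaped hex key, 88 x 31 x 5 mm, lying, origin under its middle.
- centring_ring: Bystander: centring ring, 37 mm across, 9 mm high, lying, origin under its centre.
There are look-alikes about, which are no part of the job. Of the things that look like the carrier, the larger one is meant.

How it is judged:
By the outcome, as a careful person would: the job done as asked, in the order asked, and still so for the second after the job is handed in, while the arm keeps its last pose, push and grip.
It also fails if it takes over 40 s, if anything falls off the work surface, if the arm or the gripper's body presses on something with over 40 N, if the wrist force passes 120 N, or if a joint passes its speed limit or range.

ROBOT

A 6-joint arm with a two-finger parallel gripper is mounted at the origin on a cart in front of the work surface, level with it; the furniture and walls round the work are solid. World frame = base frame: x ahead of the robot, y to its left, z up, the work surface at z = 0. Lengths are in m, angles in rad, forces in N, time in s.
With the tool pointing down it reaches from about 0.25 to 0.725 m from the base axis. Payload 4 kg.
Tool frame: the origin (TCP) lies on the centre line of the jaws, within the pads' length; the fingertips stand 14 mm ahead of it and the grasp point (between the pads) lies 5 mm behind it; z points along the fingers, x is the direction in which the jaws open and shut, and the axes are right-handed (so a half turn about z gives the same grasp; the last joint's range is limited). The gripper opens to 85 mm and grips with 20 to 120 N. Pads are 22 mm wide; open, the fingers measure 114 mm over their backs; the gripper's body (76 mm by 85 mm) begins 54 mm behind the grasp point. The pads swing forward as they close: fully open they stand 13 mm farther back than shut.
Start: joints at [-1.162, 0.241, 0.005, 1.335, 0, 1.571], TCP at [0.199, -0.459, 0.245] pointing down, gripper open.
Joint ranges: [-2.72, 2.72], [-1.05, 1.87], [-1.09, 1.28], [-1.99, 2.15], [-1.42, 1.44], [-3.14, 3.14]. Speed limits (rad/s): [2.79, 2.79, 3.14, 3.14, 3.14, 3.14].

INTERFACE

Orientations are given as a unit quaternion [x, y, z, w].
In Python, from workcell import bot gives the robot as it stands.
- The arm moves only by the tool play_rows, never from a script. Its argument "motion" is a list of rows, each an object with "fingers": the closure, from -1 (fully open) to 1 (shut), so that 0 is half open; "translation": the shift along the tool's x, y, z in cm, a list of three; "roll": the turn about the tool's z in degrees. A call has 1 to 20 rows; each row is the pose to reach, as a shift and turn from the pose commanded when the call began, along the tool's axes at that moment; what a row does not reach only later rows make up. A row lasts 1/12 s, in which the tool goes at most 41.7 mm and 7.16 degrees, less where a joint would pass 70% of its speed; a pose out of reach is approached as far as the arm can. A call with a gripper value outside its range is refused whole. The fingers move at their own pace and stop on an object; the grip force is fixed at half the most. Time passes only in rows, so rows that repeat a pose let the fingers close. It gives the time, the measured TCP pose, the force and the opening at its end, in the units of the state.
- bot.get_obs(): the state, without advancing time (a new reading comes with each control period).
- bot.camera(name): name is "scene" or "top"; returns a dict with "pixels" (400x640x3 uint8, red, green, blue), "intrinsics" (3x3 intrinsics, pixels), "k1" (the pictures are not rectified: a ray, as slopes to the right and down, at radius r is drawn at 1 + k1 r^2 times it, then the intrinsics apply), "world_to_cam" (4x4, takes a point from world to camera coordinates). Camera axes: x right, y down, z forward; pixel columns grow to the right and rows downward; lengths in m; the calibration is good to about 2 mm. A picture is of the moment at which its call begins. There is no depth.
- bot.job_done(): hands the job in, once; it reports no verdict.
The state is a dict: "clock": time; "joint_pos": joint angles; "joint_vel": joint speeds; "tau": joint torques, N m; "eef_pos": TCP position; "tool_rot": TCP orientation; "ft_force": force on the tool from outside, world axes, zero at the start; "ft_torque": the same for the moment, N m; "grip_width": finger opening in m.
Only numpy, scipy, OpenCV 4.12 (cv2) and the standard library are available. Lean on these libraries where they do the work, as an engineer would, in place of code of your own. Each camera call takes 0.05 s, during which the arm holds its last target. There are 200 camera calls.

## Working session

There is one attempt and no reset: what is moved stays moved. The work goes in short steps, Python scripts to look and compute and a tool call to move; the robot and the scene stay as the last step left them, time stands still between calls to the robot, and variables do not carry over. Pictures are saved under pics/ and viewed, about 8 in all and at most 12, crops included, and the job is handed in when it is done.

Besides the shell and the picture viewer there is one more tool, called after "Call:" as name(argument=value, ...), one argument or row to a line, values as JSON. play_rows: Moves the arm, as the interface text tells. Its arguments: {"type":"object","properties":{"motion":{"type":"array","items":{"type":"object","properties":{"fingers":{"type":"number"},"translation":{"type":"array","items":{"type":"number"}},"roll":{"type":"number"}}}}},"required":["motion"]}

```bash
mkdir -p pics
cat > h.py <<'E'
import numpy as np, cv2
from workcell import bot
def snap(n,f):
    c=bot.camera(n); cv2.imwrite(f'pics/{f}.png',c['pixels'][:,:,::-1]); np.savez(f'pics/{f}.npz',K=c['intrinsics'],k1=c['k1'],T=c['world_to_cam']); return c
def load(f):
    d=np.load(f'pics/{f}.npz'); return d['K'],float(d['k1']),d['T']
def ray(f,u,v):
    K,k1,T=load(f); dist=np.array([k1,0,0,0,0.])
    p=cv2.undistortPoints(np.array([[[u,v]]],float),K,dist)[0,0]
    R=T[:3,:3]; return -R.T@T[:3,3], R.T@np.array([p[0],p[1],1])
def onz(f,u,v,z):
    o,d=ray(f,u,v); return o+d*(z-o[2])/d[2]
def proj(f,P):
    K,k1,T=load(f); 
    return cv2.projectPoints(np.array(P,float).reshape(-1,1,3),cv2.Rodrigues(T[:3,:3])[0],T[:3,3],K,np.array([k1,0,0,0,0.]))[0][:,0]
E
python3 - <<'E'
from h import *
for n in('scene','top'):
    c=snap(n,n+'0'); print(n,c['k1'],c['intrinsics'][0,0],ray(n+'0',320,200))
o=bot.get_obs(); print(o)
E
```

```text
scene 0.0035529396577420177 367.74027676399135 (array([-0.13970781, -0.88337302,  0.62230071]), array([ 0.52187629,  0.72116794, -0.45558983]))
top -0.003153016791593923 431.0456325062222 (array([ 0.26415999, -0.01188947,  1.25834551]), array([ 0.1882766 , -0.0178077 , -0.98207424]))
{'clock': 0.1, 'joint_pos': array([-1.16199821e+00,  2.41358993e-01,  3.87667681e-03,  1.33519568e+00,
       -5.68505916e-06,  1.57079688e+00]), 'joint_vel': array([ 1.59296559e-06, -9.07685628e-04,  4.75466757e-03,  1.26718100e-03,
       -1.22072369e-03, -2.70229345e-04]), 'tau': array([ 1.49026877e-03, -3.73138440e+01,  2.53009790e+01,  1.09073086e-02,
        1.22869478e-04,  5.70392629e-06]), 'eef_pos': array([ 0.19854152, -0.45831469,  0.24449805]), 'tool_rot': array([ 8.35914178e-01, -5.48859364e-01, -7.88017777e-04, -5.14009573e-04]), 'ft_force': array([-0.22482805,  0.34847934, -0.2325925 ]), 'ft_torque': array([ 0.06569976, -0.02865152, -0.00580732]), 'grip_width': 0.08543103956069144}
```

View pics/top0.png

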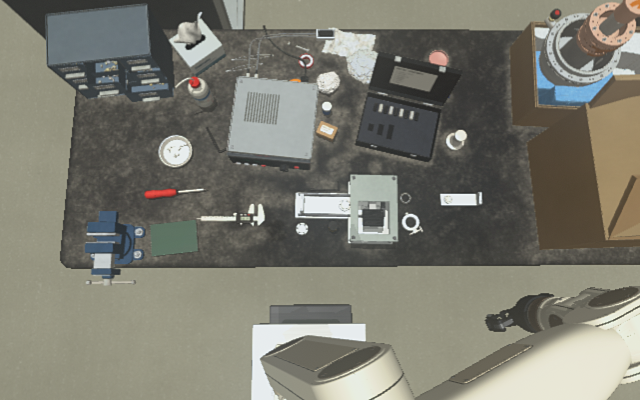

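View pics/scene0.png

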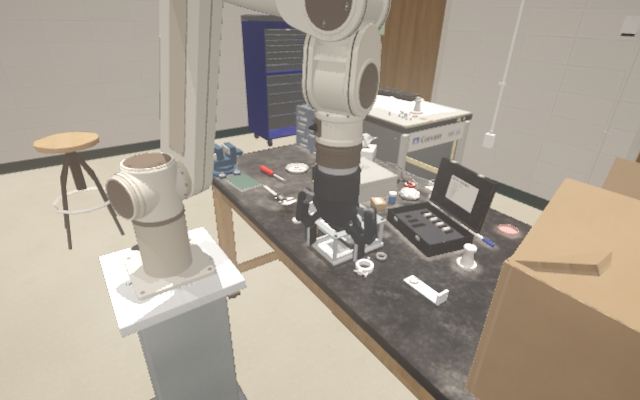

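The top view shows the guard at about (373,208) and its window at (375,218). The track runs left to about (295,205), and a smaller carrier look-alike lies at (460,200). In the scene view the arm hides the station. Next I'll enlarge the station.

Run:
```python
from h import *
im=cv2.imread('pics/top0.png')[165:255,285:425]
cv2.imwrite('pics/crop0.png',cv2.resize(im,None,fx=5.7,fy=5.7,interpolation=cv2.INTER_CUBIC))
for u,v,z in((350,176,.09),(398,175,.09),(349,243,.09),(398,243,.09)): print(onz('top0',u,v,z))
```

```text
[ 0.55582864 -0.11743381  0.09      ]
[ 0.55802703 -0.25195381  0.09      ]
[ 0.36880189 -0.11073528  0.09      ]
[ 0.36776168 -0.24421586  0.09      ]
```

View pics/crop0.png

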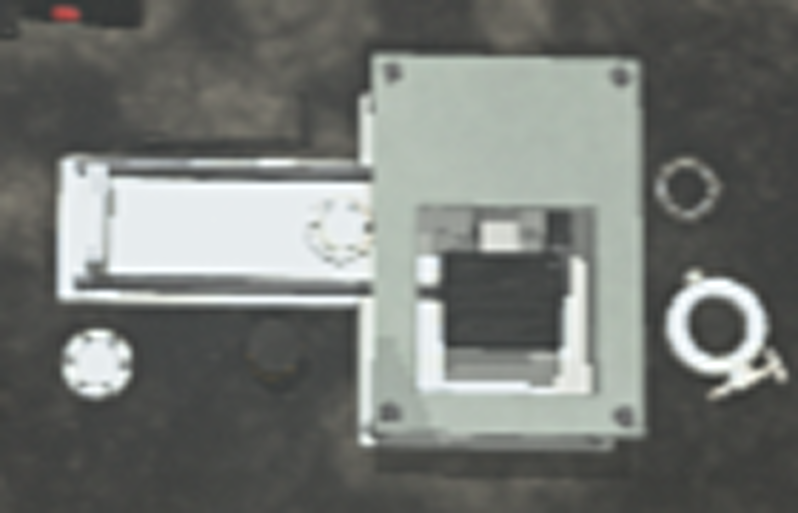

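```bash
cat >> h.py <<'E'
from scipy.spatial.transform import Rotation as Rn
def c2p(a,b,f=5.7,u0=285,v0=165): return (a+.5)/f-.5+u0,(b+.5)/f-.5+v0
def fit(S,W):
    S=np.array(S)[:,:2];W=np.array(W)[:,:2]
    s=S-S.mean(0);w=W-W.mean(0)
    y=np.arctan2((s[:,0]*w[:,1]-s[:,1]*w[:,0]).sum(),(s*w).sum())
    R=np.array([[np.cos(y),-np.sin(y)],[np.sin(y),np.cos(y)]])
    t=W.mean(0)-R@S.mean(0); return y,R,t,(S@R.T+t-W)
def togo(P,yaw):
    o=bot.get_obs(); r=Rn.from_quat(o['tool_rot']); 
    x=r.as_matrix()[:,0]; a=np.arctan2(x[1],x[0])
    print('tcp',o['eef_pos'].round(4),'toolx ang',np.degrees(a).round(2),'t',o['clock'],'F',o['ft_force'].round(2))
    print('shift cm',(r.inv().apply(np.array(P)-o['eef_pos'])*100).round(2),'roll',np.degrees(a-yaw).round(2))
E
python3 - <<'E'
from h import *
g=[(372,54,85,65),(642,58,85,-65),(374,436,-100,65),(646,436,-100,-65),(415,205,10,43),(597,205,10,-43),(415,392,-80,43),(597,392,-80,-43)]
S=[(x/1e3,y/1e3) for _,_,x,y in g]; W=[onz('top0',*c2p(a,b),.09) for a,b,_,_ in g]
y,R,t,e=fit(S,W); print(np.degrees(y),t); print((e*1e3).round(1))
# end plate top (z .056), corners; outer edges ; track end z .012
for n,a,b,z in(('plate out',82,165,.056),('plate out',82,265,.056),('plate in',108,175,.056),('plate in',108,270,.056),('tongue end',58,230,.012),('flange',342,228,.03),('paddle',503,302,.076)):
    w=onz('top0',*c2p(a,b),z); print(n,w.round(4),'station',(R.T@(w[:2]-t)).round(4))
np.savez('st.npz',y=y,R=R,t=t)
P=R@[.01,.26]+t; print(P); togo([*P,.2],y)
E
```

```text
-1.2072852261550935 [ 0.47470845 -0.18073411]
[[-0.3 -0.4]
 [-0.4  2.3]
 [ 2.1  0.5]
 [ 0.4  0.6]
 [-0.4 -1.5]
 [-1.6  1. ]
 [ 0.7 -1.9]
 [-0.5 -0.5]]
plate out [0.5138 0.026  0.056 ] station [0.0347 0.2075]
plate out [0.4632 0.026  0.056 ] station [-0.0159  0.2065]
plate in [0.5086 0.013  0.056 ] station [0.0298 0.1944]
plate in [0.4606 0.0131 0.056 ] station [-0.0182  0.1935]
tongue end [0.4888 0.0397 0.012 ] station [0.0094 0.2207]
flange [ 0.4857 -0.1053  0.03  ] station [0.0094 0.0756]
paddle [ 0.4402 -0.1797  0.076 ] station [-0.0345  0.0003]
[0.49018431 0.07899748]
tcp [ 0.1985 -0.4583  0.2445] toolx ang -66.58 t 0.1 F [-0.22  0.35 -0.23]
shift cm [-37.7  -48.12   4.52] roll -65.37
```

Call:
play_rows(
  motion=[
    {"fingers":1,"translation":[-3,-4,0],"roll":-5},
    {"fingers":1,"translation":[-6,-7.5,0],"roll":-10},
    {"fingers":1,"translation":[-8.5,-11,0],"roll":-15},
    {"fingers":1,"translation":[-11,-14,0],"roll":-20},
    {"fingers":1,"translation":[-13.5,-17.5,0],"roll":-25},
    {"fingers":1,"translation":[-16,-21,0],"roll":-30},
    {"fingers":1,"translation":[-19,-24,0],"roll":-35},
    {"fingers":1,"translation":[-21.5,-27.5,0],"roll":-40},
    {"fingers":1,"translation":[-24,-31,0],"roll":-45},
    {"fingers":1,"translation":[-27,-34.5,0],"roll":-50},
    {"fingers":1,"translation":[-29.5,-38,0],"roll":-55},
    {"fingers":1,"translation":[-32,-41,0],"roll":-60},
    {"fingers":1,"translation":[-35,-44.5,0],"roll":-65.4},
    {"fingers":1,"translation":[-37,-47,0],"roll":-65.4},
    {"fingers":1,"translation":[-37.7,-48.1,0],"roll":-65.4},
    {"fingers":1,"translation":[-37.7,-48.1,0],"roll":-65.4},
    {"fingers":1,"translation":[-37.7,-48.1,0],"roll":-65.4},
    {"fingers":1,"translation":[-37.7,-48.1,0],"roll":-65.4},
  ],
)

```text
clock: 1.6
eef_pos: [0.4895, 0.078, 0.2447]
tool_rot: [1.0, -0.01, -0.001, 0.0]
ft_force: [0.1, 1.0, -0.1]
grip_width: 0.0002
```

Run:
```python
from h import *
d=np.load('st.npz');P=d['R']@[.01,.26]+d['t']
togo([*P,.04],float(d['y'])); print(bot.get_obs()['grip_width'])
snap('scene','scene1')
im=cv2.imread('pics/scene1.png')[150:330,200:440]
cv2.imwrite('pics/crop1.png',cv2.resize(im,None,fx=3.3,fy=3.3,interpolation=cv2.INTER_CUBIC))
```

```text
tcp [0.4895 0.078  0.2447] toolx ang -1.16 t 1.6 F [ 0.08  0.97 -0.11]
shift cm [ 0.1  -0.11 20.47] roll 0.05
0.00019220067534673278
```

View pics/crop1.png

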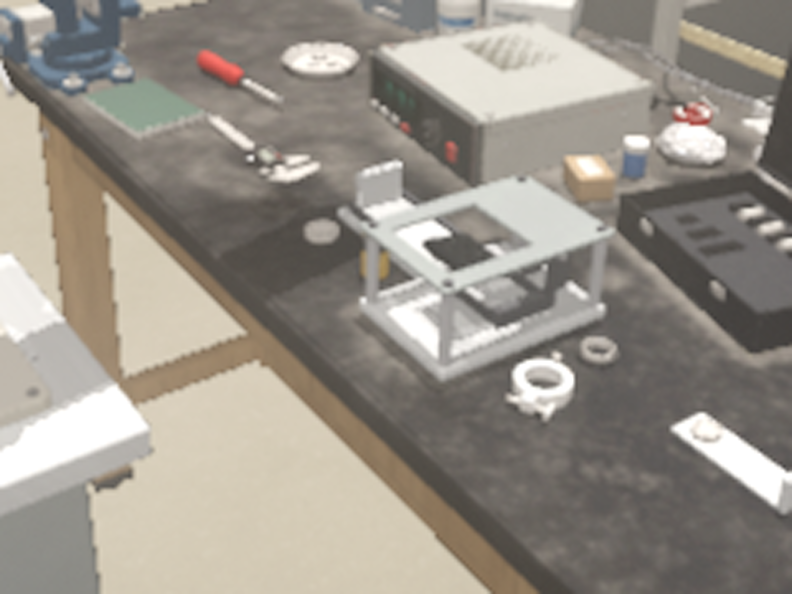

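The crop shows the station clear of the arm. The end plate stands at about (380,185), the paddle is under the window at about (460,250), and the jar and spare flange are beside the track. There is free space behind the end plate, so I'll descend there.

Call:
play_rows(
  motion=[
    {"fingers":1,"translation":[0.1,-0.1,3],"roll":0},
    {"fingers":1,"translation":[0.1,-0.1,6],"roll":0},
    {"fingers":1,"translation":[0.1,-0.1,9],"roll":0},
    {"fingers":1,"translation":[0.1,-0.1,12],"roll":0},
    {"fingers":1,"translation":[0.1,-0.1,15],"roll":0},
    {"fingers":1,"translation":[0.1,-0.1,17.5],"roll":0},
    {"fingers":1,"translation":[0.1,-0.1,19.5],"roll":0},
    {"fingers":1,"translation":[0.1,-0.1,20.5],"roll":0},
    {"fingers":1,"translation":[0.1,-0.1,20.5],"roll":0},
    {"fingers":1,"translation":[0.1,0.6,20.5],"roll":0},
    {"fingers":1,"translation":[0.1,1.2,20.5],"roll":0},
    {"fingers":1,"translation":[0.1,1.8,20.5],"roll":0},
    {"fingers":1,"translation":[0.1,2.4,20.5],"roll":0},
    {"fingers":1,"translation":[0.1,3.0,20.5],"roll":0},
    {"fingers":1,"translation":[0.1,3.4,20.5],"roll":0},
    {"fingers":1,"translation":[0.1,3.8,20.5],"roll":0},
    {"fingers":1,"translation":[0.1,4.2,20.5],"roll":0},
    {"fingers":1,"translation":[0.1,4.6,20.5],"roll":0},
    {"fingers":1,"translation":[0.1,5.0,20.5],"roll":0},
    {"fingers":1,"translation":[0.1,5.4,20.5],"roll":0},
  ],
)

```text
clock: 3.32
eef_pos: [0.4904, 0.0247, 0.0405]
tool_rot: [1.0, -0.01, 0.0, -0.001]
ft_force: [-1.1, 3.3, 1.5]
grip_width: 0.0002
```

Run:
```python
from h import *
d=np.load('st.npz');P=d['R']@[.01,.141]+d['t']
togo([*P,.04],float(d['y'])); print(d['R'].T@(bot.get_obs()['eef_pos'][:2]-d['t']))
snap('top','top2')
im=cv2.imread('pics/top2.png')[150:270,265:425]
cv2.imwrite('pics/crop2.png',cv2.resize(im,None,fx=5,fy=5,interpolation=cv2.INTER_CUBIC))
```

```text
tcp [0.4904 0.0247 0.0405] toolx ang -1.14 t 3.3167 F [-1.13  3.32  1.54]
shift cm [-0.15  6.47  0.04] roll 0.07
[0.01137838 0.20567943]
```

View pics/crop2.png

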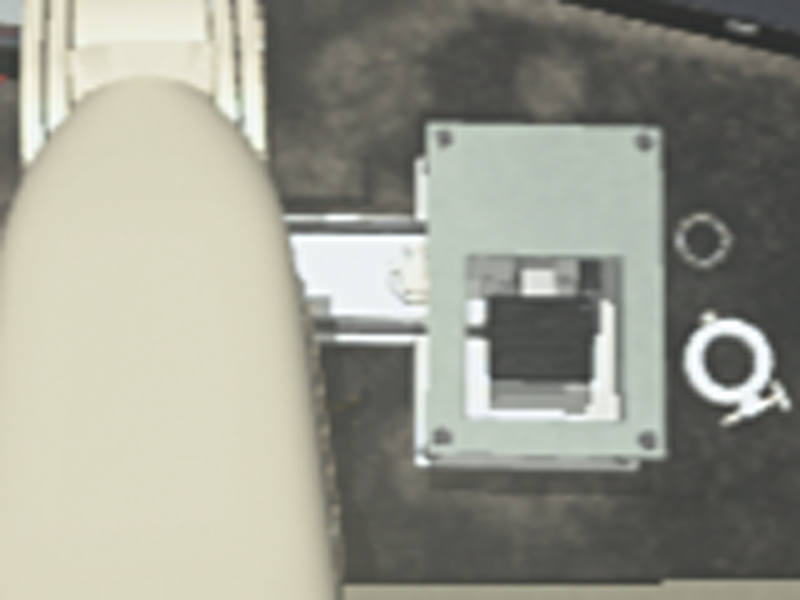

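The arm hides the end plate in this view. The flange, at about (408,275), has moved up to the guard edge, and the force shows contact at about 3 N. I'll keep pushing.

Call:
play_rows(
  motion=[
    {"fingers":1,"translation":[-0.1,0.4,0],"roll":0},
    {"fingers":1,"translation":[-0.1,0.8,0],"roll":0},
    {"fingers":1,"translation":[-0.1,1.2,0],"roll":0},
    {"fingers":1,"translation":[-0.1,1.6,0],"roll":0},
    {"fingers":1,"translation":[-0.1,2.0,0],"roll":0},
    {"fingers":1,"translation":[-0.1,2.4,0],"roll":0},
    {"fingers":1,"translation":[-0.1,2.8,0],"roll":0},
    {"fingers":1,"translation":[-0.1,3.2,0],"roll":0},
    {"fingers":1,"translation":[-0.1,3.6,0],"roll":0},
    {"fingers":1,"translation":[-0.1,4.0,0],"roll":0},
    {"fingers":1,"translation":[-0.1,4.4,0],"roll":0},
    {"fingers":1,"translation":[-0.1,4.8,0],"roll":0},
    {"fingers":1,"translation":[-0.1,5.1,0],"roll":0},
    {"fingers":1,"translation":[-0.1,5.4,0],"roll":0},
    {"fingers":1,"translation":[-0.1,5.6,0],"roll":0},
    {"fingers":1,"translation":[-0.1,5.7,0],"roll":0},
    {"fingers":1,"translation":[-0.1,5.8,0],"roll":0},
  ],
)

```text
clock: 4.78
eef_pos: [0.488, -0.0337, 0.0404]
tool_rot: [1.0, -0.01, 0.0, -0.0]
ft_force: [-0.2, 5.2, 4.5]
grip_width: -0.0001
```

Run:
```python
from h import *
d=np.load('st.npz');P=d['R']@[.01,.141]+d['t']
togo([*P,.04],float(d['y']))
```

```text
tcp [ 0.488  -0.0337  0.0404] toolx ang -1.18 t 4.7833 F [-0.23  5.18  4.55]
shift cm [-0.02  0.63  0.04] roll 0.03
```

Call:
play_rows(
  motion=[
    {"fingers":1,"translation":[0,0.1,0],"roll":0},
    {"fingers":1,"translation":[0,0.2,0],"roll":0},
    {"fingers":1,"translation":[0,0.3,0],"roll":0},
    {"fingers":1,"translation":[0,0.4,0],"roll":0},
    {"fingers":1,"translation":[0,0.5,0],"roll":0},
    {"fingers":1,"translation":[0,0.5,0],"roll":0},
  ],
)

```text
clock: 5.28
eef_pos: [0.4879, -0.0387, 0.0404]
tool_rot: [1.0, -0.01, 0.0, -0.0]
ft_force: [1.1, 5.7, 3.8]
grip_width: -0.0001
```

Call:
play_rows(
  motion=[
    {"fingers":1,"translation":[0,0.1,0],"roll":0},
    {"fingers":1,"translation":[0,0.2,0],"roll":0},
    {"fingers":1,"translation":[0,0.2,0],"roll":0},
  ],
)

```text
clock: 5.53
eef_pos: [0.4879, -0.0396, 0.0404]
tool_rot: [1.0, -0.01, 0.0, -0.001]
ft_force: [0.3, 8.3, 4.5]
grip_width: 0.0003
```

Call:
play_rows(
  motion=[
    {"fingers":1,"translation":[0,0.1,0],"roll":0},
    {"fingers":1,"translation":[0,0.2,0],"roll":0},
    {"fingers":1,"translation":[0,0.2,0],"roll":0},
  ],
)

```text
clock: 5.78
eef_pos: [0.4879, -0.0397, 0.0404]
tool_rot: [1.0, -0.009, 0.0, -0.004]
ft_force: [0.9, 13.8, 5.2]
grip_width: -0.0
```

The carrier is home: the last 2 mm of command moved it only 0.1 mm, and the force rose to 14 N. I'll back off and lift.

Call:
play_rows(
  motion=[
    {"fingers":1,"translation":[0,-0.6,0],"roll":0},
    {"fingers":1,"translation":[0,-1.4,0],"roll":0},
    {"fingers":1,"translation":[0,-2.4,0],"roll":0},
    {"fingers":1,"translation":[0,-3,0],"roll":0},
    {"fingers":1,"translation":[0,-3,0],"roll":0},
    {"fingers":1,"translation":[0,-3,-3],"roll":0},
    {"fingers":1,"translation":[0,-3,-6],"roll":0},
    {"fingers":1,"translation":[0,-3,-9],"roll":0},
    {"fingers":1,"translation":[0,-3,-12],"roll":0},
    {"fingers":1,"translation":[0,-3,-15],"roll":0},
    {"fingers":1,"translation":[0,-3,-16],"roll":0},
    {"fingers":1,"translation":[0,-3,-16],"roll":0},
  ],
)

```text
clock: 6.78
eef_pos: [0.4904, -0.013, 0.2033]
tool_rot: [1.0, -0.01, 0.003, 0.0]
ft_force: [0.5, -0.2, -0.8]
grip_width: -0.0001
```

Run:
```python
from h import *
d=np.load('st.npz');P=d['R']@[-.0355,0]+d['t']
togo([*P,.2],float(d['y']))
snap('scene','scene3'); im=cv2.imread('pics/scene3.png')[170:290,270:430]
a=cv2.resize(im,None,fx=5,fy=5,interpolation=cv2.INTER_CUBIC)
R,t=d['R'],d['t']
for c,oy in(((0,0,255),.130),):
    q=[np.r_[R@[x,oy]+t,z] for x,z in((-.015,.056),(.035,.056),(.035,.02),(-.015,.02))]
    q+= [np.r_[R@[x,y]+t,.09] for x,y in((-.08,.043),(.01,.043),(.01,-.043),(-.08,-.043))]
    for p in proj('scene3',q): cv2.circle(a,tuple(int(v) for v in ((p-[270,170]+.5)*5)),3,c,-1)
cv2.imwrite('pics/crop3.png',a)
```

```text
tcp [ 0.4904 -0.013   0.2033] toolx ang -1.19 t 6.7833 F [ 0.5  -0.21 -0.83]
shift cm [-4.77 16.8   0.31] roll 0.02
```

View pics/crop3.png

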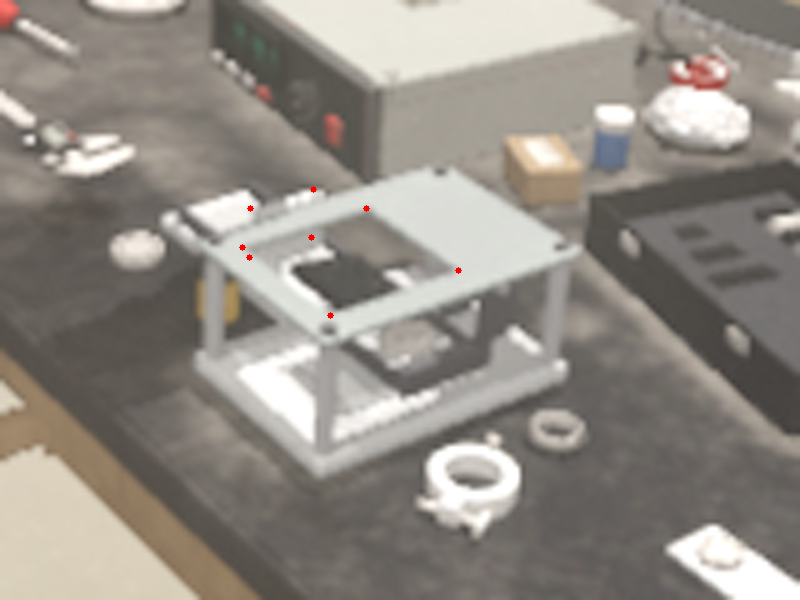

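The predicted window corners (red) lie on the window edges. The end plate is at its predicted home place at about (285,200), and the flange, at about (410,340), sits under the lever. I'll go above the paddle.

Call:
play_rows(
  motion=[
    {"fingers":1,"translation":[-0.8,3,0],"roll":0},
    {"fingers":1,"translation":[-1.7,6,0],"roll":0},
    {"fingers":1,"translation":[-2.6,9,0],"roll":0},
    {"fingers":1,"translation":[-3.4,12,0],"roll":0},
    {"fingers":1,"translation":[-4.2,15,0],"roll":0},
    {"fingers":1,"translation":[-4.7,16.5,0],"roll":0},
    {"fingers":1,"translation":[-4.8,16.8,0],"roll":0},
    {"fingers":1,"translation":[-4.8,16.8,0],"roll":0},
    {"fingers":1,"translation":[-4.8,16.8,3],"roll":0},
    {"fingers":1,"translation":[-4.8,16.8,5.5],"roll":0},
    {"fingers":1,"translation":[-4.8,16.8,7],"roll":0},
    {"fingers":1,"translation":[-4.8,16.8,7.8],"roll":0},
    {"fingers":1,"translation":[-4.8,16.8,8],"roll":0},
    {"fingers":1,"translation":[-4.8,16.8,8],"roll":0},
    {"fingers":1,"translation":[-4.8,16.8,8],"roll":0},
  ],
)

```text
clock: 8.08
eef_pos: [0.4377, -0.1794, 0.1209]
tool_rot: [1.0, -0.01, 0.001, 0.0]
ft_force: [0.4, 0.4, -0.8]
grip_width: 0.0002
```

Run:
```python
from h import *
d=np.load('st.npz');P=d['R']@[-.0355,0]+d['t']
togo([*P,.072],float(d['y']))
snap('scene','scene4'); im=cv2.imread('pics/scene4.png')[150:290,260:440]
cv2.imwrite('pics/crop4.png',cv2.resize(im,None,fx=4.2,fy=4.2,interpolation=cv2.INTER_CUBIC))
```

```text
tcp [ 0.4377 -0.1794  0.1209] toolx ang -1.13 t 8.0833 F [ 0.42  0.35 -0.75]
shift cm [0.15 0.05 4.89] roll 0.08
```

View pics/crop4.png

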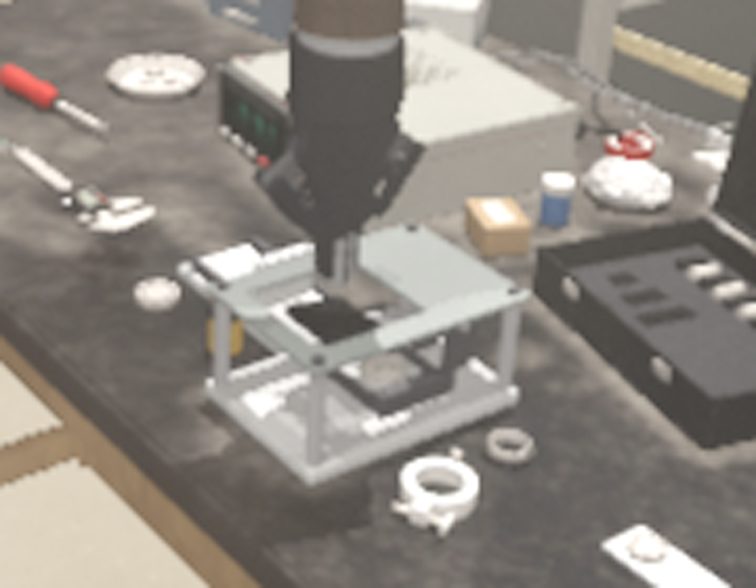

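The closed fingertips are at about (337,280), over the window and clear of its edges. The wide knuckles are well above the guard. I'll press down in steps.

Call:
play_rows(
  motion=[
    {"fingers":1,"translation":[0.1,0,0.7],"roll":0},
    {"fingers":1,"translation":[0.1,0,1.4],"roll":0},
    {"fingers":1,"translation":[0.1,0,2],"roll":0},
    {"fingers":1,"translation":[0.1,0,2.5],"roll":0},
    {"fingers":1,"translation":[0.1,0,2.5],"roll":0},
  ],
)

```text
clock: 8.55
eef_pos: [0.4369, -0.1793, 0.0939]
tool_rot: [1.0, -0.01, -0.001, -0.0]
ft_force: [-0.4, -1.0, -0.4]
grip_width: -0.0001
```

Call:
play_rows(
  motion=[
    {"fingers":1,"translation":[0,0,0.2],"roll":0},
    {"fingers":1,"translation":[0,0,0.4],"roll":0},
    {"fingers":1,"translation":[0,0,0.6],"roll":0},
    {"fingers":1,"translation":[0,0,0.8],"roll":0},
    {"fingers":1,"translation":[0,0,1.0],"roll":0},
    {"fingers":1,"translation":[0,0,1.2],"roll":0},
    {"fingers":1,"translation":[0,0,1.4],"roll":0},
    {"fingers":1,"translation":[0,0,1.4],"roll":0},
  ],
)

```text
clock: 9.22
eef_pos: [0.4373, -0.1797, 0.0811]
tool_rot: [1.0, -0.01, -0.001, 0.0]
ft_force: [-3.5, 1.0, 4.9]
grip_width: -0.0003
```

Call:
play_rows(
  motion=[
    {"fingers":1,"translation":[0,0,0.2],"roll":0},
    {"fingers":1,"translation":[0,0,0.4],"roll":0},
    {"fingers":1,"translation":[0,0,0.6],"roll":0},
    {"fingers":1,"translation":[0,0,0.8],"roll":0},
    {"fingers":1,"translation":[0,0,0.8],"roll":0},
  ],
)

```text
clock: 9.63
eef_pos: [0.4368, -0.1797, 0.0731]
tool_rot: [1.0, -0.01, -0.001, 0.0]
ft_force: [-5.2, -0.9, 7.7]
grip_width: -0.0
```

Call:
play_rows(
  motion=[
    {"fingers":1,"translation":[0,0,0.1],"roll":0},
    {"fingers":1,"translation":[0,0,0.2],"roll":0},
    {"fingers":1,"translation":[0,0,0.2],"roll":0},
  ],
)

```text
clock: 9.88
eef_pos: [0.4368, -0.1797, 0.0719]
tool_rot: [1.0, -0.01, -0.001, 0.0]
ft_force: [-7.5, -0.7, 10.7]
grip_width: -0.0004
```

Call:
play_rows(
  motion=[
    {"fingers":1,"translation":[0,0,0.1],"roll":0},
    {"fingers":1,"translation":[0,0,0.2],"roll":0},
    {"fingers":1,"translation":[0,0,0.2],"roll":0},
    {"fingers":1,"translation":[0,0,0.2],"roll":0},
  ],
)

```text
clock: 10.22
eef_pos: [0.4369, -0.1798, 0.0714]
tool_rot: [1.0, -0.01, -0.001, 0.0]
ft_force: [-10.5, 1.8, 23.1]
grip_width: 0.0003
```

Run:
```python
from h import *
d=np.load('st.npz');R,t=d['R'],d['t']
o=bot.get_obs(); print(R.T@(o['eef_pos'][:2]-t),o['eef_pos'][2],o['ft_force'])
snap('scene','scene5'); im=cv2.imread('pics/scene5.png')[170:290,270:430]
a=cv2.resize(im,None,fx=5,fy=5,interpolation=cv2.INTER_CUBIC)
for p in proj('scene5',[np.r_[R@[x,y]+t,.056] for x,y in((-.015,.13),(.035,.13),(-.015,.12))]): cv2.circle(a,tuple(int(v) for v in ((p-[270,170]+.5)*5)),3,(0,0,255),-1)
cv2.imwrite('pics/crop5.png',a)
```

```text
[-0.03786232  0.00015913] 0.07144971900558177 [-10.53403539   1.76964709  23.1470751 ]
```

View pics/crop5.png

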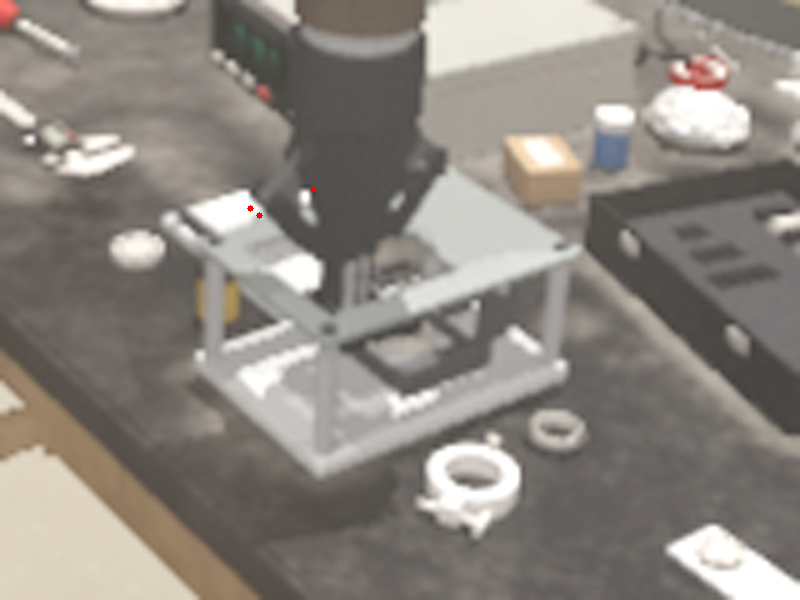

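Run:
```python
from h import *
print(bot.get_obs()['ft_force'].round(1)); print(bot.job_done())
```

```text
[-10.6   1.1  23.4]
the job is handed in; nothing more can be done
None
```

I pushed the carrier home, then pressed the paddle to its stop through the guard's window, and handed the job in at about 10 s with the paddle still held down.

- **Carrier:** I pushed the outside of the end plate with the closed fingers. At the end, 2 mm of command moved the fingers only 0.1 mm and the force rose to about 14 N. The TCP was then at the height and position expected for home (about y = +141 mm in the station's frame).
- **Paddle:** Spring force rose from about 5 to 8 N on the way down. It then stopped hard at 23 N with the TCP at z = 71.4 mm, so the fingertips were at about 57 mm against an expected 58 mm. The force was steady at hand-in.
- **Guard and bystanders:** In the last picture the fingers are inside the window and clear of its edges. The bystanders in that picture are where they were.

Two things were less certain:
- **Side force:** There was about 10 N along -x while holding the paddle. I take it to be friction on the swinging paddle and did not check it further.
- **Final view:** The hand partly hid the end plate in the last picture, so carrier home rests on the force and position readings and on the picture taken just before pressing.

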